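# Close the instrument case and hold it in the sprung dock

## Task

Shut the open lid of the small instrument case. Then bring the closed case, hinged end first, square and centred against the spring plate of the docking stop, lying flat on the trolley top, and press the plate in with a steady push of about 12 newtons (a little over half of its travel) so that a colleague can screw the case down; do not drive the plate to the end of its travel and leave the other things where they are. Finish while still holding the case pressed like this: do not let go or ease off.

Things in the scene. Friction and masses are not known exactly. Their poses are not given: they have to be found in the camera images.
- case_centre (a point): centre of the loose instrument case: grey plastic box 140 mm long (x), 60 mm wide (y), 61 mm high with the lid shut, 0.3 to 0.7 kg, upright on the trolley top; the point is 30 mm above its underside. The lid is hinged at the +x end. The end faces are flat. It can be gripped from above across its 60 mm width (side walls 55 mm high) or pushed by its -x end
- lid (a joint): opening angle of the case's flat lid (rad): 0 shut, up to 1.35; starts open and stays where it is left (stiff hinge, 0.09 N m). A plate 140 mm long, 58 mm wide, 6 mm thick, with a 9 mm tab beyond its free (-x) end and no knob; shut by pushing its outer face down
- lid_hinge (a point): middle of the lid's hinge line (along y), at the top edge of the case's +x end, 55 mm above the case's underside, level with the lid's underside; its axes turn with the lid: x runs from the lid's free end to the hinge, z out of its outer face
- plate_rest (a point): docking stop, fixed to the trolley: the middle of the spring plate's front face while nothing presses on it, 30 mm above the trolley top; does not move with the plate. x is level and points in the direction of pressing, into the stop; y across. The plate is upright bare steel, 90 mm wide, from 8 to 64 mm above the top, 8 mm thick
- plate (a joint): how far the spring plate is pushed in (m): 0 at rest, end of travel 0.045. The spring pushes back with 500 N per m from zero: 0.024 m is 12 N
- dock: the whole docking stop; its origin is on the trolley top straight below plate_rest, same axes. Behind the plate stands an aluminium bracket 120 mm wide, 80 mm high, 60 to 150 mm past the origin. In front, on the centre line, lies a flush dark mat 66 mm wide, 200 mm long
- tape: bystander, leave alone: roll of white tape, 52 mm across, 24 mm high, lying flat beside the dock; origin under its centre
- swabs: bystander, leave alone: little carton 50 x 36 x 28 mm beside the case; origin under its centre
- antiseptic: bystander, leave alone: white bottle 56 mm across, 150 mm high, to the right; origin under its centre
- jar: bystander, leave alone: amber jar 60 mm across, 75 mm high, towards the far edge; origin under its centre
- bowl: bystander, leave alone: steel bowl 110 mm across, 45 mm high, to the right; origin under its centre
- cup: bystander, leave alone: white cup 64 mm across, 70 mm high, left of the dock; origin under its centre
- torch: bystander, leave alone: metal pen torch 130 mm long, 16 mm thick, lying near the robot on the right; origin under its middle
Things that resemble listed ones, but are neither listed nor needed, are in the scene too. What is shaped like the part that bears case_centre but blue or red is not meant.

How it is judged:
On the way, in this order (a step that is already met when the one before it is completed fails the run):
1. the lid is shut (before the case presses on the plate) (value of joint lid below 0.06 rad and contact force between case and dock below 1 N), for 0.2 s.
2. the case presses on the spring plate with 8 to 16 N (contact force between case and dock between 8 and 16 N), for 0.2 s.
At the end, for the whole second after the job is handed in: the robot still holds the case with its lid shut (under 0.06 rad) and its hinged end on the spring plate, pressing with 8 to 16 N (plate in by about 16 to 32 mm), centred within 12 mm, square within 0.09 rad, flat on the trolley top (within 6 mm and 0.06 rad) and at rest (all of step 2 and value of joint lid below 0.06 rad and value of joint plate between 0.014 and 0.034 m and y of case_centre in the frame of plate_rest between -0.012 and 0.012 m and angle between the x axis of case_centre and the x axis of plate_rest, either way round below 0.09 rad and x of lid_hinge in the frame of plate_rest above 0.005 m and angle between case_centre's own z axis and vertical below 0.06 rad and height (world z) of case_centre between 0.022 and 0.036 m and linear speed of case below 0.01 m/s and contact force between any of the fingers, the arm and case above 3 N); the arm keeps its last pose, push and grip.
It fails at once if the plate is driven to the end of its travel (value of joint plate above 0.043 m).
It fails at once if a bystander is moved by more than 30 mm (distance of any of tape, swabs, antiseptic, jar, bowl, cup, torch from where it was at the start of the episode above 0.03 m).
It also fails if it takes over 58 s, if anything falls off the work surface, if the arm or the gripper's body presses on something with over 40 N, if the wrist force passes 120 N, or if a joint passes its speed limit or range.

## Robot

A 7-joint arm with a two-finger parallel gripper is mounted at the origin on the work surface. World frame = base frame: x ahead of the robot, y to its left, z up, the work surface at z = 0. Lengths are in m, angles in rad, forces in N, time in s.
With the tool pointing down it reaches from about 0.4 to 0.85 m from the base axis. Payload 6.9 kg.
Tool frame: the origin (TCP) lies at the very end of the fingers, on their centre line; the grasp point (between the pads) lies 19 mm behind it (pinch_z is the distance from the TCP to the grasp point, in m); z points along the fingers, y is the direction in which the jaws open and shut (so a half turn about z gives the same grasp; the last joint's range is limited). The gripper opens to 85 mm and grips with 20 to 120 N. Pads are 22 mm wide; open, the fingers measure 114 mm over their backs; the gripper's body (76 mm by 85 mm) begins 54 mm behind the grasp point. The pads swing forward as they close: fully open they stand 13 mm farther back than shut.
Start: joints at [-1.105, 0.507, -0.238, 1.5, 0.126, 1.149, -0.155], TCP at [0.22, 0.585, 0.199] pointing down, gripper open.
Joint ranges: [-3.08, 3.08], [-0.24, 2.05], [-1.43, 1.35], [0, 2.5], [-1.52, 4.66], [0.17, 1.96], [-2.89, 2.89]. Speed limits (rad/s): [2.39, 2.39, 3.14, 3.14, 3.14, 3.14, 3.14].

## Interface

Orientations are given as a unit quaternion [w, x, y, z].
In Python, from station import * gives the robot as it stands.
- The arm moves only by the tool apply_moves, never from a script. Its argument "steps" is a list of rows, each a list of 3 entries, a list of its own where there are three numbers: the closure, from -1 (fully open) to 1 (shut), so that 0 is half open, then the shift along the tool's x, y, z in m, then the turn, a rotation vector about the tool's x, y, z in degrees. In form: [[gripper, [dx, dy, dz], [ax, ay, az]], ...]. A call has exactly 8 rows; each row shifts and turns the commanded pose from where the row before left it, along the tool's axes as they then stand; what a row does not reach is not made up. A row lasts 1/8 s, in which the tool goes at most 62.5 mm and 10.7 degrees, less where a joint would pass 70% of its speed; a pose out of reach is approached as far as the arm can. A call with a gripper value outside its range is refused whole. The fingers move at their own pace and stop on an object; "force" is the grip in N (left out, the last holds). Time passes only in rows, so rows that do not move let the fingers close, or fill a call up. It gives the time, the measured TCP pose, the force and the opening at its end, in the units of the state.
- observe(): the state, without advancing time (a new reading comes with each control period).
- get_image(name): name is "scene" or "top"; returns the picture (480x640x3 uint8, blue, green, red); there is no depth.
- get_calibration(name): a dict with "mtx" (3x3 intrinsics, pixels), "k1" (the pictures are not rectified: a ray, as slopes to the right and down, at radius r is drawn at 1 + k1 r^2 times it, then the intrinsics apply), "R" (3x3) and "t" (3): a world point X has camera coordinates R X + t. Camera axes: x right, y down, z forward; pixel columns grow to the right and rows downward; lengths in m; the calibration is good to about 2 mm. A picture is of the moment at which its call begins. get_calibration takes no time and is no camera call.
- hand_in(): hands the job in, once; it reports no verdict.
Trained networks look in the newest picture that a camera, given by its name, has taken for a name from the list of things; names that differ only in an ending like _2 or _b are one class to them, and where a whole thing is asked for, a point or a joint stands for the part that bears it (a point fixed in the world has none). Each returns a list of dicts, best first, with "conf" (0 to 1); they miss things now and then, are a little off and sometimes report something else, mostly with a low value. They report only what shows in the picture. A call takes as long as a camera call. They do not tell look-alikes from the thing itself.
- regions_of(camera, name): "pixels" (480x640 bool, what is visible of it) and "point" ([column, row] as shares, 0 to 1, of the picture: columns of its width, rows of its height, amid what is visible of it).
- landmark_of(camera, name): "point" ([column, row] as shares, 0 to 1, of the picture: columns of its width, rows of its height: a listed point, or the origin of a listed thing).
The state is a dict: "t": time; "joint_pos": joint angles; "joint_velocities": joint speeds; "tau": joint torques, N m; "tool_pos": TCP position; "tool_rot": TCP orientation; "wrist_force": force on the tool from outside, world axes, zero at the start; "moment": the same for the moment, N m; "gripper_width": finger opening in m.
Only numpy, scipy, OpenCV 4.12 (cv2) and the standard library are available. Lean on these libraries where they do the work, as an engineer would, in place of code of your own. Each camera call takes 0.05 s, during which the arm holds its last target. There are 200 camera calls.

## Working session

There is one attempt and no reset: what is moved stays moved. The work goes in short steps, Python scripts to look and compute and a tool call to move; the robot and the scene stay as the last step left them, time stands still between calls to the robot, and variables do not carry over. Pictures are saved under pics/ and viewed, about 8 in all and at most 12, crops included, and the job is handed in when it is done.

Besides the shell and the picture viewer there is one more tool, called after "Request:" as name([rows], argument=value, ...), one row to a line, values as JSON. apply_moves: Moves the arm, as the interface text tells. Its arguments: {"type":"object","properties":{"steps":{"type":"array"},"force":{"type":"number"}},"required":["steps"]}

```bash
mkdir -p pics; ls; python3 - <<'E'
from station import *
import cv2
print(observe())
for c in ("scene","top"):
    im=get_image(c); cv2.imwrite(f"pics/{c}0.png",im)
    k=get_calibration(c); print(c,k)
    for n in ("case_centre","lid_hinge","plate_rest","dock","swabs","tape","cup"):
        print(n,[(round(d["conf"],2),[round(d["point"][0]*640,1),round(d["point"][1]*480,1)]) for d in landmark_of(c,n)])
E
```

```text
pics
{'t': 0.0, 'joint_pos': array([-1.10550105,  0.50831979, -0.23749125,  1.50113508,  0.12573103,
        1.14887597, -0.15479939]), 'joint_velocities': array([-1.13523774e-03, -7.22241588e-04, -1.60125468e-03,  6.10694355e-05,
        5.24494460e-04, -1.56651445e-03, -1.27876682e-03]), 'tau': array([ 5.62455498e-04, -6.20589423e+01, -2.18667001e+00, -2.49647319e+01,
        1.27057446e-02,  1.18612975e-02,  3.32348873e-05]), 'tool_pos': array([0.21995918, 0.5844283 , 0.19863898]), 'tool_rot': array([-1.18673590e-04,  1.78928014e-01,  9.83861780e-01, -8.65788374e-04]), 'wrist_force': array([0.39026667, 0.76670645, 0.03053198]), 'moment': array([ 0.00569927, -0.04078615, -0.00946874]), 'gripper_width': 0.08547411537612594}
scene {'mtx': array([[489.14818002,   0.        , 324.41087916],
       [  0.        , 489.14818002, 237.92620834],
       [  0.        ,   0.        ,   1.        ]]), 'k1': -0.08170360724636709, 'R': array([[ 0.84760535,  0.53061738,  0.00321932],
       [ 0.43549396, -0.69216381, -0.57554694],
       [-0.30316691,  0.48923866, -0.81776241]]), 't': array([-0.47
[... 619 characters left out ...]
      [  0.        ,   0.        ,   1.        ]]), 'k1': 0.025452665714812722, 'R': array([[-0.01384035, -0.99990204,  0.0020876 ],
       [-0.99867421,  0.01371977, -0.04961449],
       [ 0.04958099, -0.00277152, -0.99876626]]), 't': array([0.05559938, 0.53942274, 1.05304373])}
case_centre [(0.91, [223.7, 359.6]), (0.87, [315.3, 328.4]), (0.83, [409.6, 327.7]), (0.71, [438.4, 146.5]), (0.68, [399.9, 255.9])]
lid_hinge [(0.9, [234.2, 392.0]), (0.88, [367.8, 248.0]), (0.83, [302.4, 302.3]), (0.82, [428.7, 113.9]), (0.65, [395.6, 357.5])]
plate_rest [(0.72, [262.1, 246.5])]
dock [(0.83, [266.0, 248.6]), (0.4, [481.6, 355.1])]
swabs [(0.97, [416.9, 209.7])]
tape [(0.58, [259.3, 192.9])]
cup []
```

View pics/scene0.png

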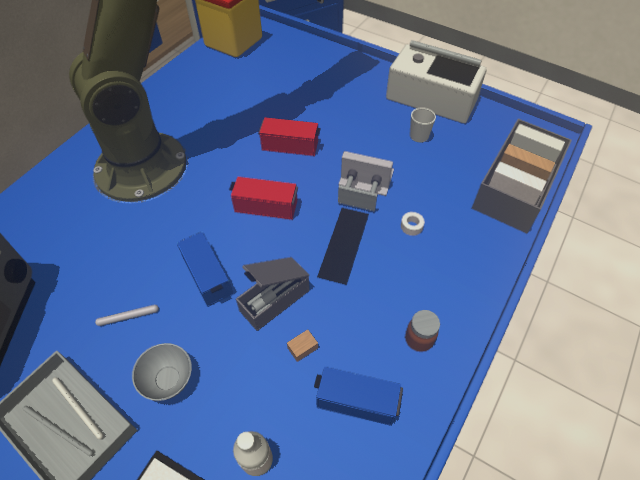

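View pics/top0.png

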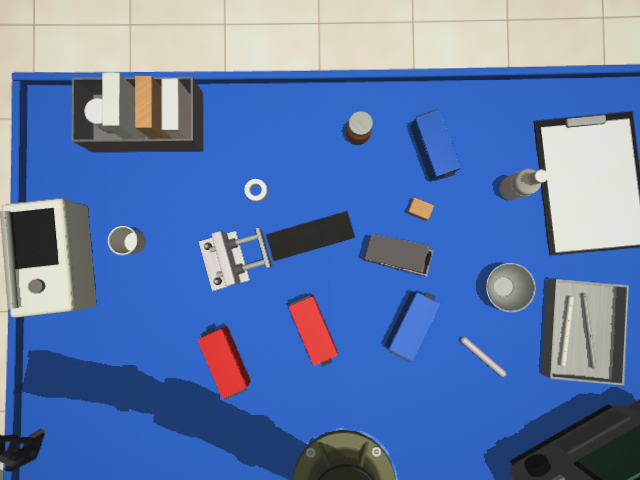

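Candidates for the case are two red boxes (top 315,328 and 222,360), two blue boxes (top 436,145 and 410,327), and a dark-grey one with an open lid (top 398,255; scene 273,292). The grey one fits the description. I'll confirm it in a crop and measure.

```bash
cat > h.py <<'E'
from station import *
import numpy as np, cv2
from scipy.spatial.transform import Rotation as Ro
def ray(c,p):
    k=get_calibration(c); M=k["mtx"]
    uv=cv2.undistortPoints(np.float64([[p]]),M,np.float64([k["k1"],0,0,0]))[0,0]
    return -k["R"].T@k["t"], k["R"].T@np.array([*uv,1.])
def onz(c,p,z):
    o,d=ray(c,p); return o+d*(z-o[2])/d[2]
def tri(ps,pt):
    A=np.zeros((3,3));b=np.zeros(3);L=[]
    for c,p in (("scene",ps),("top",pt)):
        o,d=ray(c,p);d=d/np.linalg.norm(d);P=np.eye(3)-np.outer(d,d);A+=P;b+=P@o;L.append((P,o))
    x=np.linalg.solve(A,b); return x,[round(float(np.linalg.norm(P@(x-o))),4) for P,o in L]
def proj(c,X):
    k=get_calibration(c)
    return cv2.projectPoints(np.float64(X).reshape(-1,1,3),cv2.Rodrigues(k["R"])[0],k["t"],k["mtx"],np.float64([k["k1"],0,0,0]))[0].reshape(-1,2)
E
python3 - <<'E'
from h import *
np.set_printoptions(precision=4,suppress=True)
print("case",tri([275.4,291.5],[399.9,255.9])); print("hinge",tri([301.4,267.0],[367.8,248.0]))
print("plate",tri([355.8,199.6],[262.1,246.5])); print("dock",onz("top",[266,248.6],0),onz("scene",[353,209.1],0))
for n,p in (("swabs",[416.9,209.7]),("tape",[259.3,192.9])): print(n,onz("top",p,0))
for c,roi in (("top",(262,205,358,265)),("scene",(315,203,372,288))):
    im=cv2.imread(f"pics/{c}0.png"); x0,y0,x1,y1=roi
    m=np.zeros(im.shape[:2],np.uint8); m[y0:y1,x0:x1]=(im[y0:y1,x0:x1].max(2)<75)
    n,l,s,_=cv2.connectedComponentsWithStats(m); i=1+np.argmax(s[1:,4])
    ys,xs=np.where(l==i); P=np.array([onz(c,[x,y],0)[:2] for x,y in zip(xs,ys)])
    r=cv2.minAreaRect(np.float32(P)); b=cv2.boxPoints(r); print(c,"mat",r,b)
im=cv2.imread("pics/top0.png")[195:300,340:460]; a=cv2.resize(im,None,fx=5,fy=5,interpolation=3)[:,:600]
im=cv2.imread("pics/scene0.png")[240:340,220:320]; b=cv2.resize(im,(525,525),interpolation=3)
cv2.imwrite("pics/crop1.png",cv2.resize(np.hstack([a,b]),(800,373)))
E
```

```text
case (array([ 0.5173, -0.1312,  0.0426]), [0.0051, 0.0051])
hinge (array([ 0.5345, -0.059 ,  0.0523]), [0.0036, 0.0036])
plate (array([0.5368, 0.1764, 0.03  ]), [0.003, 0.003])
dock [0.5357 0.1726 0.    ] [0.5323 0.1682 0.    ]
swabs [ 0.6227 -0.1843  0.    ]
tape [0.6677 0.1874 0.    ]
top mat ((0.564298152923584, 0.06855882704257965), (0.06424421817064285, 0.19837500154972076), 15.431670188903809) [[ 0.5069  0.1556]
 [ 0.5597 -0.0356]
 [ 0.6217 -0.0185]
 [ 0.5689  0.1727]]Traceback (most recent call last):
  File "<stdin>", line 10, in <module>
  File "h.py", line 9, in onz
    o,d=ray(c,p); return o+d*(z-o[2])/d[2]
        ~~~^^^^^
  File "h.py", line 5, in ray
    k=get_calibration(c); M=k["mtx"]
ValueError: time passes only in moves, steps and waits
```

```bash
sed -i 's/^def ray/_K={}\ndef K(c):\n    if c not in _K: _K[c]=get_calibration(c)\n    return _K[c]\ndef ray/; s/k=get_calibration(c)/k=K(c)/' h.py
python3 - <<'E'
from h import *
c,roi="scene",(315,203,372,288)
im=cv2.imread(f"pics/{c}0.png"); x0,y0,x1,y1=roi
m=np.zeros(im.shape[:2],np.uint8); m[y0:y1,x0:x1]=(im[y0:y1,x0:x1].max(2)<75)
n,l,s,_=cv2.connectedComponentsWithStats(m); i=1+np.argmax(s[1:,4])
ys,xs=np.where(l==i); P=np.array([onz(c,[x,y],0)[:2] for x,y in zip(xs,ys)])
r=cv2.minAreaRect(np.float32(P)); print(c,"mat",r)
a=cv2.resize(cv2.imread("pics/top0.png")[225:285,350:446],None,fx=8,fy=8,interpolation=2)[:, :768]
cv2.imwrite("pics/crop1.png",a[:480])
b=cv2.resize(cv2.imread("pics/scene0.png")[250:335,225:320],None,fx=7,fy=7,interpolation=2)
cv2.imwrite("pics/crop2.png",b)
E
```

```text
scene mat ((0.5640243887901306, 0.07047321647405624), (0.06375616043806076, 0.19784729182720184), 15.323089599609375)
```

View pics/crop1.png

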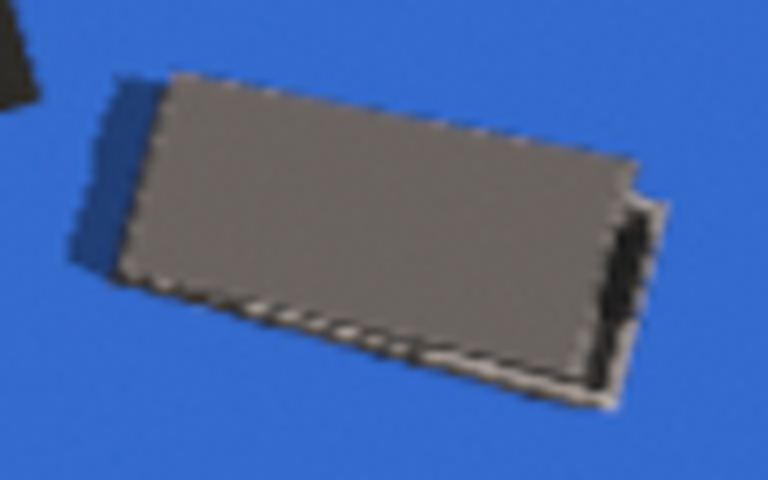

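View pics/crop2.png

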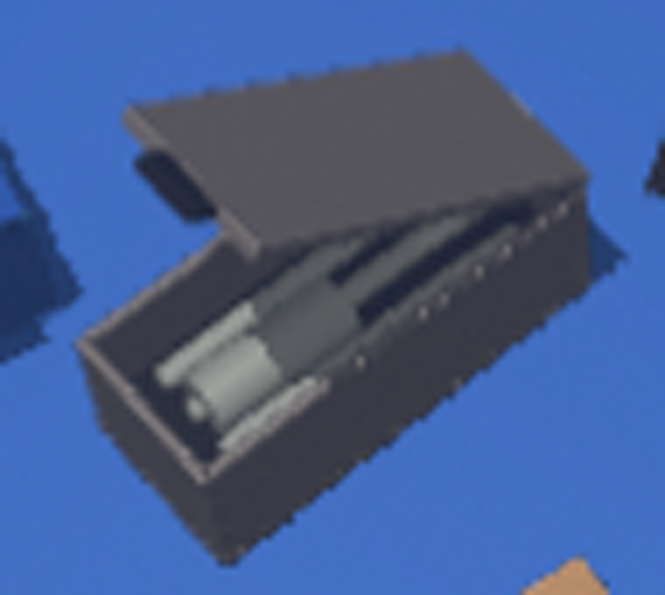

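Both crops show the grey case, with its lid standing half open and instruments inside. The hinge edge is at top-image pixels (371,234)–(365,260). The free-end rim is at (433,251)–(427,276).

```bash
python3 - <<'E'
from h import *
from scipy.optimize import least_squares
np.set_printoptions(precision=4,suppress=True)
print("lidfree far",tri([243.6,265.4],[429.4,245])," near",tri([261.9,286],[423.1,272.3]))
# params x,y,yaw,lid ; local pts
obs=[("top",(371.2,234),"H",-29),("top",(365,259.8),"H",29),("top",(427.2,276),(-70,30,55),0),("top",(433.5,250.6),(-70,-30,55),0),
("scene",(237.1,299),(-70,30,55),0),("scene",(254.6,318.3),(-70,-30,55),0),("scene",(257.9,330.4),(-70,-30,0),0),("scene",(309,291.1),(70,-30,0),0),
("scene",(243.6,265.4),"F",29),("scene",(261.9,286),"F",-29),("top",(429.4,245),"F",-29),("top",(423.1,272.3),"F",29)]
def pts(p):
    x,y,w,a=p;o=[]
    for c,_,l,yy in obs:
        if l in("H","F"):
            u=0 if l=="H" else -140; v=6
            L=np.array([70+u*np.cos(a)+v*np.sin(a),yy,55-u*np.sin(a)+v*np.cos(a)])
        else: L=np.float64(l)
        L=L/1000; o.append([x+L[0]*np.cos(w)-L[1]*np.sin(w),y+L[0]*np.sin(w)+L[1]*np.cos(w),L[2]])
    return o
def f(p): return np.concatenate([proj(o[0],X)[0]-o[1] for o,X in zip(obs,pts(p))])
r=least_squares(f,[.517,-.131,1.34,.5],loss="soft_l1"); print(r.x,np.degrees(r.x[2:])); print(f(r.x).reshape(-1,2))
# plate_rest & dock
c=np.array([.5642,.0695]);d=np.radians(105.4);u=np.array([np.cos(d),np.sin(d)]);n=np.array([-u[1],u[0]])
for q in([.5368,.1764],[.5357,.1726],[.5323,.1682]): print("along,lat",(np.array(q)-c)@u,(np.array(q)-c)@n)
im=cv2.resize(cv2.imread("pics/top0.png")[215:300,190:290],None,fx=6,fy=6,interpolation=2);cv2.imwrite("pics/crop3.png",im)
E
```

```text
lidfree far (array([ 0.5186, -0.1721,  0.1995]), [0.014, 0.014])  near (array([ 0.4933, -0.1625,  0.0915]), [0.0207, 0.0207])
[ 0.5154 -0.1304  1.3055  0.6516] [74.8017 37.334 ]
[[-0.6499 -0.1853]
 [-0.8115 -0.7399]
 [-0.6576 -0.3694]
 [-0.5635 -1.0785]
 [-2.4917 -0.0254]
 [-1.1523  1.1859]
 [-1.2372  1.053 ]
 [-0.3211 -0.9917]
 [-1.8095  0.344 ]
 [-0.4343  0.0577]
 [-1.0041 -0.7699]
 [-1.4909 -0.4374]]
along,lat 0.11033803633176492 -0.001971734883325273
along,lat 0.10696658552491083 9.788330778222e-05
along,lat 0.10362745654573587 0.004544254599120116
```

View pics/crop3.png

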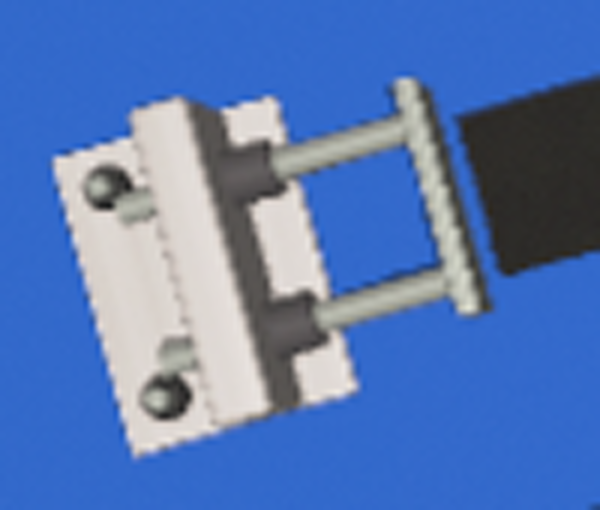

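Dock axis yaw comes out at 105.4° and case yaw at 74.8°, with the lid at about 37°. I'll plan the first legs, with the fingers shut, to a point above the lid.

```bash
cat >> h.py <<'E'
def yaw(q): 
    x=Ro.from_quat([q[1],q[2],q[3],q[0]]).as_matrix()[:,0]; return np.degrees(np.arctan2(x[1],x[0]))
def rows(p,psi,legs):
    """legs: (xyz,psi_deg,n); prints per-row shift (tool axes) and z turn"""
    p=np.array(p,float)
    for T,ps,n in legs:
        T=np.array(T,float); dp=(T-p)/n; da=((ps-psi+180)%360-180)/n
        for i in range(n):
            c,s=np.cos(np.radians(psi)),np.sin(np.radians(psi))
            print([round(c*dp[0]+s*dp[1],4),round(s*dp[0]-c*dp[1],4),round(-dp[2],4)],round(-da,2)); psi+=da
        p=T
E
python3 - <<'E'
from h import *
np.set_printoptions(precision=4,suppress=True)
a=onz("top",[259.2,228.3],.064);b=onz("top",[271.3,265.8],.064);print(a,b,np.linalg.norm(a-b),"yaw",np.degrees(np.arctan2(*(a-b)[1::-1]))+90)
c=np.array([.5642,.0695]);d=np.radians(105.4);u=np.array([np.cos(d),np.sin(d)]);n=np.array([-u[1],u[0]])
q=((a+b)/2)[:2];print("plate",(q-c)@u,(q-c)@n)
o=observe();print(o["t"],yaw(o["tool_rot"]))
rows(o["tool_pos"],yaw(o["tool_rot"]),[((.45,.25,.2),117,8),((.5036,-.1738,.185),74.8,8)])
E
```

```text
[0.578  0.1801 0.064 ] [0.4946 0.154  0.064 ] 0.0873863852385218 yaw 107.3582650054211
plate 0.1014737517693794 0.0009586441632032026
0.8 159.38747046260335
[np.float64(-0.0416), np.float64(-0.0291), np.float64(-0.0001)] 5.3
[np.float64(-0.0441), np.float64(-0.0251), np.float64(-0.0001)] 5.3
[np.float64(-0.0463), np.float64(-0.0209), np.float64(-0.0001)] 5.3
[np.float64(-0.048), np.float64(-0.0166), np.float64(-0.0001)] 5.3
[np.float64(-0.0493), np.float64(-0.0121), np.float64(-0.0001)] 5.3
[np.float64(-0.0502), np.float64(-0.0074), np.float64(-0.0001)] 5.3
[np.float64(-0.0507), np.float64(-0.0028), np.float64(-0.0001)] 5.3
[np.float64(-0.0508), np.float64(0.0019), np.float64(-0.0001)] 5.3
[np.float64(-0.0502), np.float64(-0.0181), np.float64(0.0019)] 5.28
[np.float64(-0.0517), np.float64(-0.0134), np.float64(0.0019)] 5.28
[np.float64(-0.0527), np.float64(-0.0086), np.float64(0.0019)] 5.28
[np.float64(-0.0533), np.float64(-0.0037), np.float64(0.0019)] 5.28
[np.float64(-0.0534), np.float64(0.0012), np.float64(0.0019)] 5.28
[np.float64(-0.053), np.float64(0.0061), np.float64(0.0019)] 5.28
[np.float64(-0.0523), np.float64(0.011), np.float64(0.0019)] 5.28
[np.float64(-0.051), np.float64(0.0157), np.float64(0.0019)] 5.28
```

Request:
apply_moves([
  [1,[-0.042,-0.029,0],[0,0,5.3]],
  [1,[-0.044,-0.025,0],[0,0,5.3]],
  [1,[-0.046,-0.021,0],[0,0,5.3]],
  [1,[-0.048,-0.017,0],[0,0,5.3]],
  [1,[-0.049,-0.012,0],[0,0,5.3]],
  [1,[-0.05,-0.007,0],[0,0,5.3]],
  [1,[-0.051,-0.003,0],[0,0,5.3]],
  [1,[-0.051,0.002,0],[0,0,5.3]],
], force=40)

```text
t: 1.8
tool_pos: [0.4507, 0.2487, 0.1998]
tool_rot: [0.0, 0.524, 0.852, 0.0]
wrist_force: [0.6, 0.9, 0.0]
gripper_width: 0.0002
```

Request:
apply_moves([
  [1,[-0.05,-0.018,0.002],[0,0,5.3]],
  [1,[-0.052,-0.013,0.002],[0,0,5.3]],
  [1,[-0.053,-0.009,0.002],[0,0,5.3]],
  [1,[-0.053,-0.004,0.002],[0,0,5.3]],
  [1,[-0.053,0.001,0.002],[0,0,5.3]],
  [1,[-0.053,0.006,0.002],[0,0,5.3]],
  [1,[-0.052,0.011,0.002],[0,0,5.3]],
  [1,[-0.051,0.016,0.001],[0,0,5.3]],
])

```text
t: 2.8
tool_pos: [0.5026, -0.1749, 0.1846]
tool_rot: [0.0, 0.796, 0.605, 0.0]
wrist_force: [1.1, 0.1, 0.7]
gripper_width: 0.0
```

Request:
apply_moves([
  [1,[0,0,0.014],[0,0,0]],
  [1,[0,0,0.014],[0,0,0]],
  [1,[0,0,0.014],[0,0,0]],
  [1,[0,0,0.014],[0,0,0]],
  [1,[0,0,0.014],[0,0,0]],
  [1,[0,0,0.014],[0,0,0]],
  [1,[0,0,0.014],[0,0,0]],
  [1,[0,0,0.014],[0,0,0]],
])

```text
t: 3.8
tool_pos: [0.5023, -0.1734, 0.0716]
tool_rot: [0.0, 0.796, 0.606, 0.0]
wrist_force: [0.4, 0.1, 0.1]
gripper_width: 0.0002
```

Request:
apply_moves([
  [1,[0,0,0.003],[0,0,0]],
  [1,[0,0,0.003],[0,0,0]],
  [1,[0,0,0.002],[0,0,0]],
  [1,[0,0,0.002],[0,0,0]],
  [1,[0,0,0.001],[0,0,0]],
  [1,[0,0,0.001],[0,0,0]],
  [1,[0,0,0.0],[0,0,0]],
  [1,[0,0,0],[0,0,0]],
])

```text
t: 4.8
tool_pos: [0.5024, -0.1733, 0.0605]
tool_rot: [-0.0, 0.796, 0.606, -0.0]
wrist_force: [-0.3, -0.3, 0.1]
gripper_width: -0.0001
```

Request:
apply_moves([
  [1,[0,0,0.001],[0,0,0]],
  [1,[0,0,0.001],[0,0,0]],
  [1,[0,0,0.001],[0,0,0]],
  [1,[0,0,0],[0,0,0]],
  [1,[0,0,0],[0,0,0]],
  [1,[0,0,0],[0,0,0]],
  [1,[0,0,0],[0,0,0]],
  [1,[0,0,0],[0,0,0]],
])

```text
t: 5.8
tool_pos: [0.5023, -0.1733, 0.0575]
tool_rot: [-0.0, 0.796, 0.606, -0.0]
wrist_force: [0.1, -0.3, 0.5]
gripper_width: 0.0001
```

```bash
python3 - <<'E'
from h import *
a=get_image("scene")[220:345,200:330]; b=get_image("top")[210:310,330:450]
cv2.imwrite("pics/c4.png",np.hstack([cv2.resize(a,(416,400),interpolation=2),cv2.resize(b,(384,400))]))
E
```

```text
(no output)
```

View pics/c4.png

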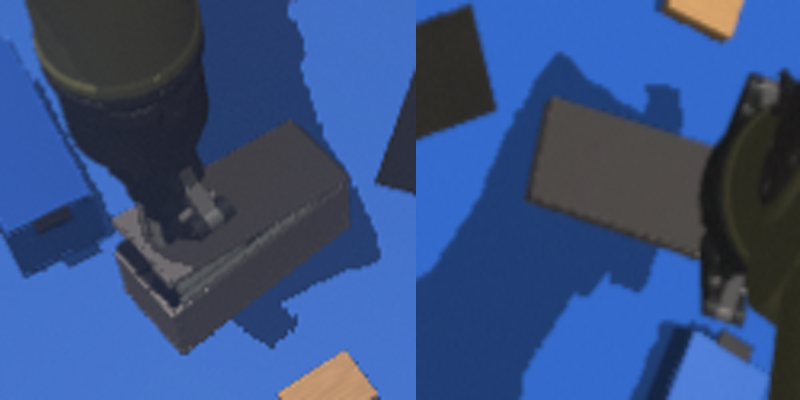

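The lid is nearly down, but a gap of a few mm is still visible at its free end, in the crop at (120–185, 230–300). There is no force yet, so I'll keep pressing in small steps.

Request:
apply_moves([
  [1,[0,0,0.001],[0,0,0]],
  [1,[0,0,0.001],[0,0,0]],
  [1,[0,0,0.001],[0,0,0]],
  [1,[0,0,0.001],[0,0,0]],
  [1,[0,0,0.001],[0,0,0]],
  [1,[0,0,0],[0,0,0]],
  [1,[0,0,0],[0,0,0]],
  [1,[0,0,0],[0,0,0]],
])

```text
t: 6.9
tool_pos: [0.5023, -0.1733, 0.0525]
tool_rot: [-0.0, 0.796, 0.606, -0.0]
wrist_force: [0.4, 0.4, 0.1]
gripper_width: -0.0001
```

```bash
python3 - <<'E'
from h import *
im=get_image("scene"); o=observe()
p=proj("scene",o["tool_pos"])[0]; print(p)
s=7; x0,y0=215,235
a=cv2.resize(im[y0:y0+85,x0:x0+105],None,fx=s,fy=s,interpolation=cv2.INTER_CUBIC)
a=cv2.convertScaleAbs(a,alpha=1.8,beta=10)
cv2.circle(a,tuple(int(v) for v in (p-[x0,y0])*s),4,(0,0,255),1)
cv2.imwrite("pics/c5.png",a)
E
```

```text
[253.80009399 301.44117896]
```

View pics/c5.png

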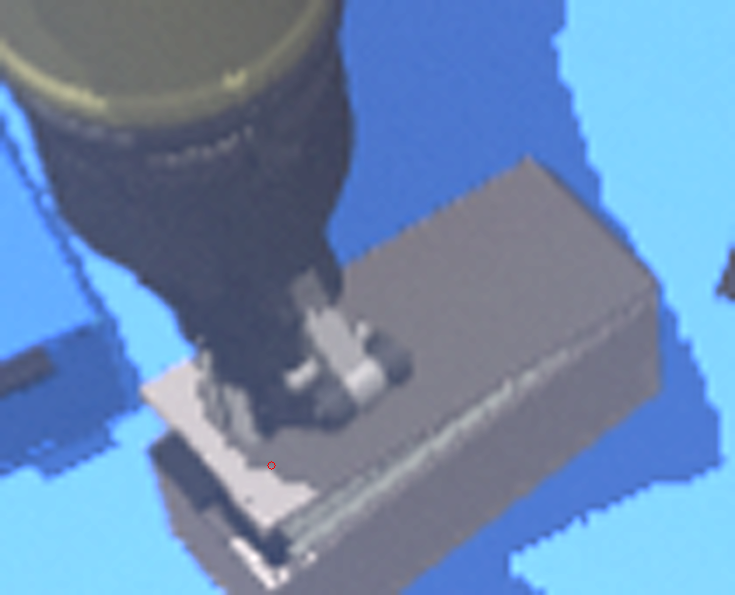

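```bash
python3 - <<'E'
from h import *
x,y,w=.5154,-.1304,1.3055
for d in (0,3,6,9,12):
    a=np.radians(d)
    def W(L): L=np.array(L)/1000; return [x+L[0]*np.cos(w)-L[1]*np.sin(w),y+L[0]*np.sin(w)+L[1]*np.cos(w),L[2]]
    f=lambda yy,u=-140,v=6: W([70+u*np.cos(a)+v*np.sin(a),yy,55-u*np.sin(a)+v*np.cos(a)])
    print(d,proj("scene",[f(29),f(-29)]).round(1).tolist(),"z at 115mm",.055+.115*np.tan(a)+.006/np.cos(a))
print("rim",proj("scene",[W([-70,30,55]),W([-70,-30,55])]).round(1))
print("seen L (235.7,290.7) R approx",(215+270/7,235+528/7))
print(observe()["wrist_force"],observe()["tau"])
E
```

```text
0 [[234.5, 297.8], [252.8, 317.7]] z at 115mm 0.061
3 [[234.1, 295.9], [252.5, 315.9]] z at 115mm 0.06703512869353727
6 [[233.9, 293.8], [252.4, 313.9]] z at 115mm 0.0731200367329339
9 [[233.9, 291.6], [252.5, 311.7]] z at 115mm 0.07928900139204968
12 [[234.0, 289.3], [252.7, 309.5]] z at 115mm 0.08557804816124272
rim [[234.6 299. ]
 [253.4 319.5]]
seen L (235.7,290.7) R approx (253.57142857142856, 310.42857142857144)
[ 0.49442703  0.34862975 -0.02940236] [ 2.10813902e-03 -5.54566526e+01  4.55997974e+00 -1.69848132e+01
  9.41130478e-03  3.25277586e-03 -1.20415384e-04]
```

The lid is at about 10°, following the fingers. The real contact seems to sit about 25 mm above the reported TCP, so I'll carry on down in small steps until force shows.

Request:
apply_moves([
  [1,[0,0,0.002],[0,0,0]],
  [1,[0,0,0.002],[0,0,0]],
  [1,[0,0,0.002],[0,0,0]],
  [1,[0,0,0.002],[0,0,0]],
  [1,[0,0,0.002],[0,0,0]],
  [1,[0,0,0],[0,0,0]],
  [1,[0,0,0],[0,0,0]],
  [1,[0,0,0],[0,0,0]],
])

```text
t: 7.95
tool_pos: [0.5024, -0.1733, 0.0425]
tool_rot: [-0.0, 0.796, 0.606, 0.0]
wrist_force: [0.5, 0.1, 0.1]
gripper_width: 0.0001
```

Request:
apply_moves([
  [1,[0,0,0.001],[0,0,0]],
  [1,[0,0,0.001],[0,0,0]],
  [1,[0,0,0.001],[0,0,0]],
  [1,[0,0,0.001],[0,0,0]],
  [1,[0,0,0.001],[0,0,0]],
  [1,[0,0,0],[0,0,0]],
  [1,[0,0,0],[0,0,0]],
  [1,[0,0,0],[0,0,0]],
])

```text
t: 8.95
tool_pos: [0.5023, -0.1733, 0.0375]
tool_rot: [-0.0, 0.796, 0.606, -0.0]
wrist_force: [0.7, 0.7, 0.6]
gripper_width: -0.0
```

Request:
apply_moves([
  [1,[0,0,0.001],[0,0,0]],
  [1,[0,0,0.001],[0,0,0]],
  [1,[0,0,0.001],[0,0,0]],
  [1,[0,0,0.001],[0,0,0]],
  [1,[0,0,0],[0,0,0]],
  [1,[0,0,0],[0,0,0]],
  [1,[0,0,0],[0,0,0]],
  [1,[0,0,0],[0,0,0]],
])

```text
t: 9.95
tool_pos: [0.5023, -0.1734, 0.0335]
tool_rot: [-0.0, 0.796, 0.606, -0.0]
wrist_force: [-0.5, -0.0, -0.1]
gripper_width: 0.0002
```

```bash
python3 - <<'E'
from h import *
im=get_image("scene"); o=observe()
print(o["wrist_force"])
p=proj("scene",o["tool_pos"])[0]; s=7; x0,y0=215,235
a=cv2.resize(im[y0:y0+85,x0:x0+105],None,fx=s,fy=s,interpolation=cv2.INTER_CUBIC)
a=cv2.convertScaleAbs(a,alpha=1.8,beta=10)
cv2.circle(a,tuple(int(v) for v in (p-[x0,y0])*s),4,(0,0,255),1)
cv2.imwrite("pics/c6.png",a)
E
```

```text
[-0.22980427  0.63342036 -0.15507779]
```

View pics/c6.png

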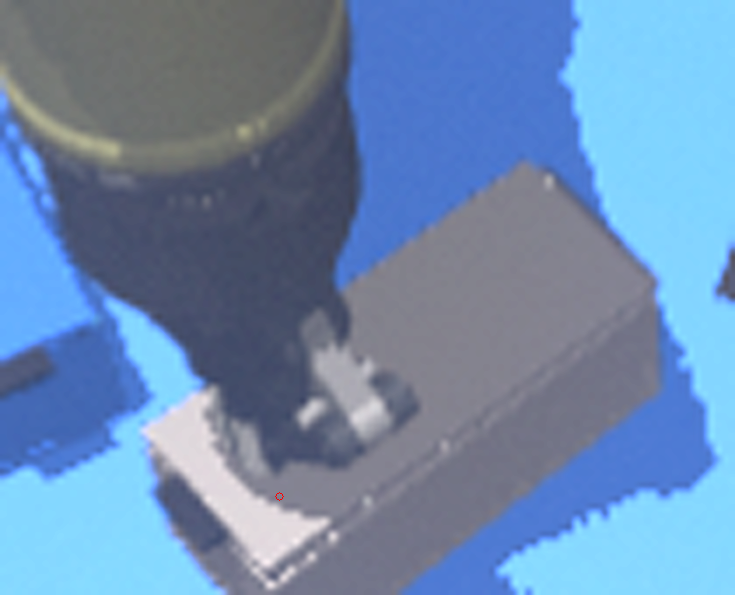

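The lid is now nearly shut, with its free corners at scene (236,296) and (254,317), about 1–2° open. One more gentle press.

Request:
apply_moves([
  [1,[0,0,0.001],[0,0,0]],
  [1,[0,0,0.001],[0,0,0]],
  [1,[0,0,0],[0,0,0]],
  [1,[0,0,0.001],[0,0,0]],
  [1,[0,0,0],[0,0,0]],
  [1,[0,0,0],[0,0,0]],
  [1,[0,0,0],[0,0,0]],
  [1,[0,0,0],[0,0,0]],
])

```text
t: 11.0
tool_pos: [0.5024, -0.1733, 0.0305]
tool_rot: [0.0, 0.796, 0.606, 0.0]
wrist_force: [0.1, -1.0, -0.3]
gripper_width: -0.0001
```

Request:
apply_moves([
  [1,[0,0,0.001],[0,0,0]],
  [1,[0,0,0],[0,0,0]],
  [1,[0,0,0.001],[0,0,0]],
  [1,[0,0,0],[0,0,0]],
  [1,[0,0,0.001],[0,0,0]],
  [1,[0,0,0],[0,0,0]],
  [1,[0,0,0],[0,0,0]],
  [1,[0,0,0],[0,0,0]],
])

```text
t: 12.0
tool_pos: [0.5025, -0.1734, 0.0288]
tool_rot: [0.0, 0.796, 0.606, 0.0]
wrist_force: [-3.3, 2.1, 15.5]
gripper_width: 0.0001
```

The lid is shut: 15 N of resistance with TCP z at 0.029. The true fingertip is therefore about 30 mm above the reported TCP. I'll lift, go over the case centre, open, and check that offset in a picture before descending.

Request:
apply_moves([
  [1,[0,0,-0.01],[0,0,0]],
  [1,[0,0,-0.02],[0,0,0]],
  [1,[0,0,-0.03],[0,0,0]],
  [0,[0.02,0.001,-0.01],[0,0,0]],
  [-1,[0.025,0,0],[0,0,0]],
  [-1,[0,0,0],[0,0,0]],
  [-1,[0,0,0],[0,0,0]],
  [-1,[0,0,0],[0,0,0]],
])

```text
t: 13.0
tool_pos: [0.5148, -0.1314, 0.0974]
tool_rot: [0.0, 0.796, 0.605, -0.0]
wrist_force: [-0.2, -0.9, 0.1]
gripper_width: 0.0854
```

```bash
python3 - <<'E'
from h import *
im=get_image("scene"); t=get_image("top"); o=observe()
print(o["tool_pos"],yaw(o["tool_rot"]),o["wrist_force"],o["gripper_width"])
R=Ro.from_quat(np.roll(o["tool_rot"],-1)).as_matrix(); T=o["tool_pos"]
x0,y0,s=205,220,5
a=cv2.convertScaleAbs(cv2.resize(im[y0:y0+115,x0:x0+125],None,fx=s,fy=s,interpolation=2),alpha=1.8,beta=10)
for yy in(-.0425,.0425):
    for z in(0,-.013,-.03,-.045):
        p=proj("scene",T+R@[0,yy,z])[0]; cv2.circle(a,tuple(int(v) for v in (p-[x0,y0])*s),4,(0,0,255) if z==0 else (0,255,255) if z>-.02 else (0,255,0) if z>-.04 else(255,0,255),1)
cv2.imwrite("pics/c7.png",a)
E
```

```text
[ 0.51498227 -0.13114788  0.09742295] 74.50719034334129 [0.29226359 0.39462488 0.24188282] 0.08566878421025785
```

View pics/c7.png

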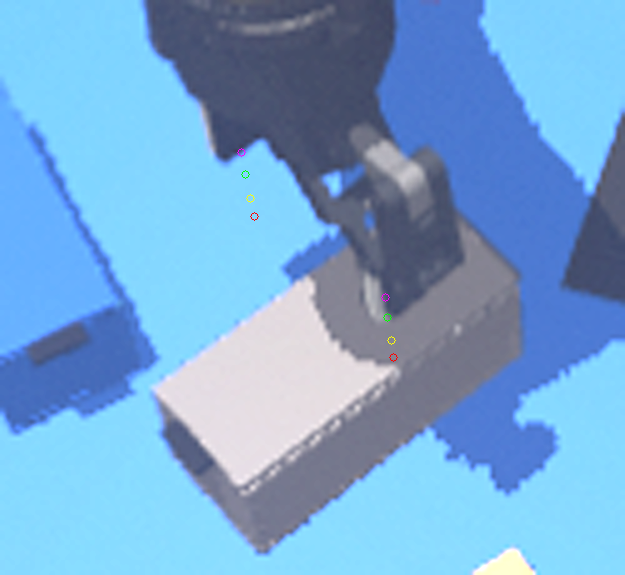

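The real fingertips sit about 45 mm behind the reported TCP when open, and about 32 mm when shut. The lid looks flush. I'll descend to a reported z of about −0.02, watching the force.

Request:
apply_moves([
  [-1,[0,0,0.015],[0,0,0]],
  [-1,[0,0,0.015],[0,0,0]],
  [-1,[0,0,0.015],[0,0,0]],
  [-1,[0,0,0.015],[0,0,0]],
  [-1,[0,0,0.012],[0,0,0]],
  [-1,[0,0,0.01],[0,0,0]],
  [-1,[0,0,0.008],[0,0,0]],
  [-1,[0,0,0.005],[0,0,0]],
])

```text
t: 14.1
tool_pos: [0.5152, -0.1303, 0.0021]
tool_rot: [-0.0, 0.796, 0.606, -0.0]
wrist_force: [-0.4, 0.0, 0.4]
gripper_width: 0.0854
```

Request:
apply_moves([
  [-1,[0,0,0.005],[0,0,0]],
  [-1,[0,0,0.005],[0,0,0]],
  [-1,[0,0,0.004],[0,0,0]],
  [-1,[0,0,0.003],[0,0,0]],
  [-1,[0,0,0.003],[0,0,0]],
  [-1,[0,0,0.002],[0,0,0]],
  [-1,[0,0,0],[0,0,0]],
  [-1,[0,0,0],[0,0,0]],
])

```text
t: 15.1
tool_pos: [0.5153, -0.1303, -0.0194]
tool_rot: [0.0, 0.796, 0.606, 0.0]
wrist_force: [1.1, 0.5, 0.2]
gripper_width: 0.0854
```

Request:
apply_moves([
  [1,[0,0,0],[0,0,0]],
  [1,[0,0,0],[0,0,0]],
  [1,[0,0,0],[0,0,0]],
  [1,[0,0,0],[0,0,0]],
  [1,[0,0,0],[0,0,0]],
  [1,[0,0,0],[0,0,0]],
  [1,[0,0,0],[0,0,0]],
  [1,[0,0,0],[0,0,0]],
], force=70)

```text
t: 16.1
tool_pos: [0.5155, -0.1304, -0.019]
tool_rot: [0.0, 0.796, 0.606, 0.0]
wrist_force: [0.8, -0.0, 6.3]
gripper_width: 0.0595
```

Gripped at 59.5 mm, which matches the case width. Next is a small lift, then moving it to in front of the plate.

```bash
python3 - <<'E'
from h import *
o=observe();print(o["wrist_force"])
p=o["tool_pos"];y=yaw(o["tool_rot"]);print(p,y)
q=p.copy();q[2]=-.007
rows(q,y,[((.5669,.0599,-.007),105.5,8)])
E
```

```text
[ 0.80181579 -0.03171405  6.2878685 ]
[ 0.5155423  -0.13035223 -0.01904379] 74.57713498735629
[np.float64(0.0246), np.float64(-0.0001), np.float64(-0.0)] -3.87
[np.float64(0.0246), np.float64(0.0015), np.float64(-0.0)] -3.87
[np.float64(0.0244), np.float64(0.0032), np.float64(-0.0)] -3.87
[np.float64(0.0242), np.float64(0.0048), np.float64(-0.0)] -3.87
[np.float64(0.0238), np.float64(0.0064), np.float64(-0.0)] -3.87
[np.float64(0.0233), np.float64(0.008), np.float64(-0.0)] -3.87
[np.float64(0.0227), np.float64(0.0096), np.float64(-0.0)] -3.87
[np.float64(0.022), np.float64(0.0111), np.float64(-0.0)] -3.87
```

Request:
apply_moves([
  [1,[0,0,-0.002],[0,0,0]],
  [1,[0,0,-0.003],[0,0,0]],
  [1,[0,0,-0.003],[0,0,0]],
  [1,[0,0,-0.004],[0,0,0]],
  [1,[0,0,0],[0,0,0]],
  [1,[0,0,0],[0,0,0]],
  [1,[0,0,0],[0,0,0]],
  [1,[0,0,0],[0,0,0]],
])

```text
t: 17.1
tool_pos: [0.5152, -0.1302, -0.0076]
tool_rot: [-0.0, 0.796, 0.606, -0.0]
wrist_force: [-0.2, -0.1, -4.9]
gripper_width: 0.0593
```

Request:
apply_moves([
  [1,[0.0246,0,0],[0,0,-3.9]],
  [1,[0.0246,0.0015,0],[0,0,-3.9]],
  [1,[0.0244,0.0032,0],[0,0,-3.9]],
  [1,[0.0242,0.0048,0],[0,0,-3.9]],
  [1,[0.0238,0.0064,0],[0,0,-3.9]],
  [1,[0.0233,0.008,0],[0,0,-3.9]],
  [1,[0.0227,0.0096,0],[0,0,-3.9]],
  [1,[0.022,0.0111,0],[0,0,-3.9]],
])

```text
t: 18.1
tool_pos: [0.5666, 0.0617, -0.0075]
tool_rot: [0.0, 0.601, 0.799, -0.0]
wrist_force: [0.5, -0.6, -4.8]
gripper_width: 0.0595
```

```bash
python3 - <<'E'
from h import *
ims={c:get_image(c) for c in("scene","top")}; o=observe()
T=o["tool_pos"];y=yaw(o["tool_rot"]);print(T,y,o["wrist_force"],o["t"])
c=np.array([.5642,.0695]);d=np.radians(105.4);u=np.array([np.cos(d),np.sin(d)]);n=np.array([-u[1],u[0]])
print("along,lat",(T[:2]-c)@u,(T[:2]-c)@n)
for k in("scene","top"):
    for nm in("lid_hinge","case_centre","plate_rest"): print(k,nm,[(round(e["conf"],2),(np.array(e["point"])*[640,480]).round(1).tolist()) for e in landmark_of(k,nm)])
def wire(cam,im,x0,y0,w,h,s):
    a=cv2.resize(im[y0:y0+h,x0:x0+w],None,fx=s,fy=s,interpolation=2)
    a=cv2.convertScaleAbs(a,alpha=1.4,beta=10)
    m=lambda X:[tuple(int(v) for v in (p-[x0,y0])*s) for p in proj(cam,X)]
    w_=np.radians(y);U=np.array([np.cos(w_),np.sin(w_),0]);N=np.array([-U[1],U[0],0]);B=np.array([T[0],T[1],.012])
    P=m([B+U*i*.07+N*j*.03+[0,0,.061] for i,j in((1,1),(1,-1),(-1,-1),(-1,1))])
    cv2.polylines(a,[np.array(P)],True,(0,255,0),1)
    D=np.array([*(c+u*.105),0]);NN=np.array([*n,0])
    cv2.polylines(a,[np.array(m([D+NN*.045+[0,0,.008],D+NN*.045+[0,0,.064],D-NN*.045+[0,0,.064],D-NN*.045+[0,0,.008]]))],True,(0,0,255),1)
    return a
A=wire("top",ims["top"],235,195,130,100,3.0); B=wire("scene",ims["scene"],280,140,135,150,2.95)
h=min(len(A)*2,600)
cv2.imwrite("pics/c8.png",np.hstack([cv2.resize(A,(440,338)),cv2.resize(B,(304,338))]))
E
```

```text
[ 0.56722611  0.06498624 -0.00758884] 106.24036131994346 [ 0.19845927  1.270973   -4.68670626] 18.2
along,lat -0.005155300858332045 -0.0017188035398061127
scene lid_hinge [(0.79, [293.1, 195.5]), (0.6, [395.1, 402.1]), (0.58, [190.6, 237.2]), (0.56, [266.1, 126.2]), (0.51, [300.8, 350.5])]
scene case_centre [(0.98, [360.8, 398.8]), (0.94, [264.8, 199.4]), (0.82, [341.3, 237.0]), (0.74, [206.4, 267.1]), (0.59, [289.2, 137.5])]
scene plate_rest [(0.89, [355.2, 200.5])]
top lid_hinge [(0.98, [233.7, 393.2]), (0.82, [428.7, 110.3]), (0.79, [398.3, 357.5])]
top case_centre [(0.94, [432.1, 145.9]), (0.69, [410.4, 324.5]), (0.58, [222.3, 363.4])]
top plate_rest [(0.96, [263.4, 247.1])]
```

View pics/c8.png

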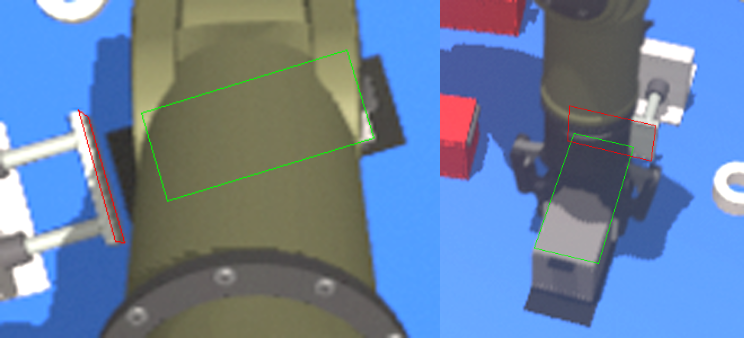

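The wires fit: green lies on the case in both views and red lies on the plate. I'll lower the case onto the mat.

Request:
apply_moves([
  [1,[0,-0.001,0.003],[0,0,0.5]],
  [1,[0,-0.0005,0.003],[0,0,0]],
  [1,[0,0,0.002],[0,0,0]],
  [1,[0,0,0.002],[0,0,0]],
  [1,[0,0,0.001],[0,0,0]],
  [1,[0,0,0],[0,0,0]],
  [1,[0,0,0],[0,0,0]],
  [1,[0,0,0],[0,0,0]],
])

```text
t: 19.5
tool_pos: [0.5649, 0.0598, -0.0184]
tool_rot: [0.0, 0.607, 0.795, 0.0]
wrist_force: [0.1, -0.3, -5.3]
gripper_width: 0.0595
```

Request:
apply_moves([
  [1,[0.004,0.001,0],[0,0,0]],
  [1,[0.005,0,0],[0,0,0]],
  [1,[0.005,0,0],[0,0,0]],
  [1,[0.005,0,0],[0,0,0]],
  [1,[0.005,0,0],[0,0,0]],
  [1,[0.004,0,0.0005],[0,0,0]],
  [1,[0,0,0],[0,0,0]],
  [1,[0,0,0],[0,0,0]],
])

```text
t: 20.5
tool_pos: [0.5585, 0.0869, -0.019]
tool_rot: [0.0, 0.607, 0.795, 0.0]
wrist_force: [0.3, -0.6, -4.7]
gripper_width: 0.0593
```

Request:
apply_moves([
  [1,[0.003,0,0],[0,0,0]],
  [1,[0.003,0,0],[0,0,0]],
  [1,[0.003,0,0],[0,0,0]],
  [1,[0.003,0,0],[0,0,0]],
  [1,[0.002,0,0],[0,0,0]],
  [1,[0,0,0],[0,0,0]],
  [1,[0,0,0],[0,0,0]],
  [1,[0,0,0],[0,0,0]],
])

```text
t: 21.5
tool_pos: [0.5548, 0.1006, -0.019]
tool_rot: [-0.0, 0.607, 0.795, 0.0]
wrist_force: [-0.2, 1.0, -3.8]
gripper_width: 0.0596
```

Request:
apply_moves([
  [1,[0.002,0,0],[0,0,0]],
  [1,[0.002,0,0],[0,0,0]],
  [1,[0.002,0,0],[0,0,0]],
  [1,[0.002,0,0],[0,0,0]],
  [1,[0,0,0],[0,0,0]],
  [1,[0,0,0],[0,0,0]],
  [1,[0,0,0],[0,0,0]],
  [1,[0,0,0],[0,0,0]],
])

```text
t: 22.5
tool_pos: [0.5527, 0.1081, -0.019]
tool_rot: [0.0, 0.607, 0.795, -0.0]
wrist_force: [1.2, -2.9, -3.1]
gripper_width: 0.0595
```

Request:
apply_moves([
  [1,[0.002,0,0],[0,0,0]],
  [1,[0.002,0,0],[0,0,0]],
  [1,[0.002,0,0],[0,0,0]],
  [1,[0.002,0,0],[0,0,0]],
  [1,[0.002,0,0],[0,0,0]],
  [1,[0.002,0,0],[0,0,0]],
  [1,[0,0,0],[0,0,0]],
  [1,[0,0,0],[0,0,0]],
])

```text
t: 23.5
tool_pos: [0.5499, 0.1183, -0.019]
tool_rot: [0.001, 0.607, 0.795, -0.0]
wrist_force: [2.9, -7.3, -2.6]
gripper_width: 0.0594
```

Request:
apply_moves([
  [1,[0.002,0,0],[0,0,0]],
  [1,[0.002,0,0],[0,0,0]],
  [1,[0.002,0,0],[0,0,0]],
  [1,[0.002,0,0],[0,0,0]],
  [1,[0.001,0,0],[0,0,0]],
  [1,[0,0,0],[0,0,0]],
  [1,[0,0,0],[0,0,0]],
  [1,[0,0,0],[0,0,0]],
])

```text
t: 24.5
tool_pos: [0.5478, 0.1254, -0.0189]
tool_rot: [0.001, 0.608, 0.794, -0.001]
wrist_force: [3.1, -11.0, -3.2]
gripper_width: 0.0592
```

```bash
python3 - <<'E'
from h import *
ims={c:get_image(c) for c in("scene","top")}; o=observe()
T=o["tool_pos"];y=yaw(o["tool_rot"])
c=np.array([.5642,.0695]);d=np.radians(105.4);u=np.array([np.cos(d),np.sin(d)]);n=np.array([-u[1],u[0]])
print(T,y,o["wrist_force"],"push",-o["wrist_force"][:2]@u,o["moment"],o["joint_velocities"].round(3))
print("along,lat",(T[:2]-c)@u,(T[:2]-c)@n)
z=Ro.from_quat(np.roll(o["tool_rot"],-1)).as_matrix()[:,2];print("tilt",z)
def wire(cam,im,x0,y0,w,h,s):
    a=cv2.convertScaleAbs(cv2.resize(im[y0:y0+h,x0:x0+w],None,fx=s,fy=s,interpolation=2),alpha=1.6,beta=10)
    m=lambda X:[tuple(int(v) for v in (p-[x0,y0])*s) for p in proj(cam,X)]
    w_=np.radians(y);U=np.array([np.cos(w_),np.sin(w_),0]);N=np.array([-U[1],U[0],0]);B=np.array([T[0],T[1],0])
    for zz in(0,.061):
        cv2.polylines(a,[np.array(m([B+U*i*.07+N*j*.03+[0,0,zz] for i,j in((1,1),(1,-1),(-1,-1),(-1,1))]))],True,(0,255,0),1)
    D=np.array([*(c+u*.104),0]);NN=np.array([*n,0])
    cv2.polylines(a,[np.array(m([D+NN*.045+[0,0,.008],D+NN*.045+[0,0,.064],D-NN*.045+[0,0,.064],D-NN*.045+[0,0,.008]]))],True,(0,0,255),1)
    return a
A=wire("top",ims["top"],190,200,130,100,3.4); B=wire("scene",ims["scene"],295,130,115,110,3.1)
cv2.imwrite("pics/c9.png",np.hstack([A,B[:340] if len(B)>=340 else cv2.copyMakeBorder(B,0,len(A)-len(B),0,0,0)]))
E
```

```text
[ 0.54785201  0.12535833 -0.01889363] 105.16585080557648 [  4.25374324 -11.12726413  -1.54972728] push 11.857351752857742 [-2.05796986 -0.54166153  0.37085538] [ 0.001  0.     0.    -0.001  0.001 -0.     0.   ]
along,lat 0.05819406779437955 0.0009275042148727836
tilt [ 0.00102312 -0.00312907 -0.99999458]
```

View pics/c9.png

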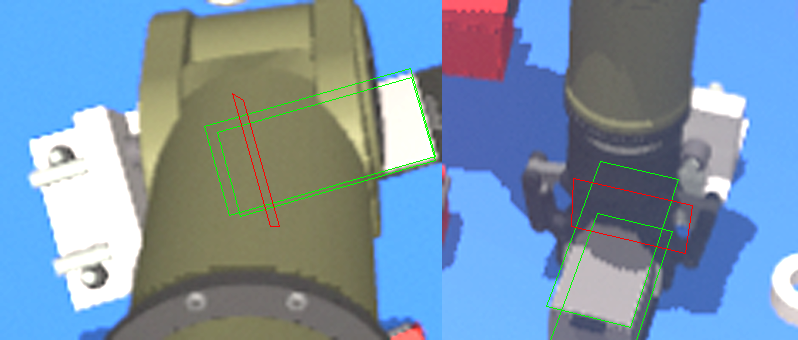

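Push is about 11.9 N, the plate is in about 24 mm, lateral offset is about 1 mm, and it is level. A short hold to check it stays steady, then I hand in.

Request:
apply_moves([
  [1,[0,0,0],[0,0,0]],
  [1,[0,0,0],[0,0,0]],
  [1,[0,0,0],[0,0,0]],
  [1,[0,0,0],[0,0,0]],
  [1,[0,0,0],[0,0,0]],
  [1,[0,0,0],[0,0,0]],
  [1,[0,0,0],[0,0,0]],
  [1,[0,0,0],[0,0,0]],
])

```text
t: 25.6
tool_pos: [0.5478, 0.1254, -0.0189]
tool_rot: [0.001, 0.608, 0.794, -0.001]
wrist_force: [2.4, -11.6, -2.9]
gripper_width: 0.0592
```

```bash
python3 - <<'E'
from h import *
o=observe();print(o["tool_pos"],o["wrist_force"],o["gripper_width"]); 
f=o["wrist_force"]; p=f[0]*.2656-f[1]*.964
print("push",p)
if 10<p<14: print(hand_in())
E
```

```text
[ 0.54784039  0.12540952 -0.01890715] [  2.4046864  -11.55411233  -2.94108839] 0.05916733928759134
push 11.776848989417683
the job is handed in; nothing more can be done
None
```

The lid is shut, and I handed the job in at about 26 s with the case still gripped and pressed hinged end first against the spring plate. The system gave no verdict.

**How it went:** I pressed the grey case's lid down until about 15 N of resistance showed it was shut. I then gripped the case across its width, lifted it about 12 mm, turned it to the dock axis, set it on the mat and slid it into the plate.

**Last checks:**

| Check | Reading |
|---|---|
| Push on the plate | about 11.8 N by the wrist force, steady over the last second |
| Plate pushed in | about 24 mm, from the arm position and the estimated plate position |
| Centring | about 1 mm off the centre line |
| Squareness | within about 0.3° of the mat's axis |
| Tilt | about 0.003 rad |
| Grip opening | 59 mm |

**What disagreed or was not fully checked:**
- **Tool length:** the real fingertips sat about 30 mm above the reported TCP when shut and about 45 mm when open. I worked this out from the lid contact and the pictures, and set the gripping height by it.
- **Plate angle:** one rough reading of the plate's top edge put the dock axis 2° from the mat's axis. That is within the allowed 0.09 rad (about 5°).
- **Hidden contact:** the arm blocked the top view at the end, so the contact face was judged from force and arm position, plus a partial side view of the case. I did not re-measure the lid angle after the push.
- **Bystanders:** the arm kept clear of them, but I did not re-measure their positions at the end.

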